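# Put the bench shaker into third gear

## Task

The gearstick of the bench shaker stands somewhere in the left-hand limb of its H-shaped gate. Put the shaker into third: push the stick to the crossbar, across to the right, then forward, away from the robot, until it is fully home in the far right slot (the one with three pips). Push it gently with the fingertips or the outside of the fingers, without pinching it, leave it there, and do not disturb or lift the glassware and other things around.

Things in the scene. Friction and masses are not known exactly. Their poses are not given: they have to be found in the camera images.
- shaker: bench shaker fixed to the bench, white housing 260 x 140 mm. x points forward (away from the robot, within 20 degrees), y to its left, z up. Origin on the bench straight below the gearstick's pivot; housing x -60 to 200, y -70 to 70 mm. Console (x -60 to 60) 80 mm high; behind it (x 67 to 193) a platform 68 mm high, rim 77 mm, with petri dishes
- gate (a point): centre of the H-shaped gate, 80 mm above the bench, on top of the bare metal gate plate; axes as the shaker's. Two limbs 16 mm wide along x, centred at y = +17 and -17 mm, 65 mm long, joined at x = 0 by a crossbar 16 mm wide along y. The stem, 10 mm thick, has 3 mm of play each side; the crossbar's corners are slightly rounded
- third_slot (a point): far end of the third slot (far right), where the stem passes the gate plate when fully home; 80 mm above the bench. Slots: first far left, second near left, third far right, fourth near right, with one to four black pips at their ends
- stick_across (a joint): sideways tilt of the gearstick (rad) about the shaker's x axis, through the pivot 25 mm above the bench: -0.30 in the left limb (stop), 0 upright, +0.30 in the right limb (stop). It changes more than the play only in the crossbar
- stick_fore (a joint): fore-and-aft tilt of the gearstick (rad), same pivot: -0.42 fully home in a near slot (stop), 0 in the crossbar, +0.42 fully home in a far slot (stop). Starts anywhere between the stops. No spring: friction, about 2.5 N at the knob, keeps the stick where it is left
- knob (a point): middle of the gearstick's round black knob, 36 mm across, 40 mm tall, 130 mm from the pivot. In the shaker's frame, with a = stick_across, f = stick_fore: x = 130 sin f, y = -130 sin a cos f, z = 25 + 130 cos a cos f mm (155 mm above the bench upright, about 138 fully home)
- stick: the gearstick, stem and knob in one; it tilts about its lower end and cannot be lifted. Origin at the pivot, z along the stem to the knob. The stem is bare, 10 mm thick, from the gate plate to the underside of the knob, 108 mm from the pivot. A light push moves it; above 35 N in all between fingers and stick counts as pinching or forcing
- petri_stack: loose stack of two petri dishes, 59 mm across, 31 mm tall, standing on the shaker's platform; origin at the centre of its underside
- beaker: loose glass beaker, 61 mm across, 76 mm tall, on the bench to the left of the shaker; origin at the centre of its underside
- vial: loose small clear vial with a screw cap, 26 mm across, 50 mm tall, on the bench to the right of the shaker; origin at the centre of its underside
- timer: loose flat bench timer, 66 x 62 x 18 mm, on the bench to the right; origin at the centre of its underside
- bottle_acid: loose reagent bottle, 60 mm across, 110 mm tall, on the bench far to the right; origin at the centre of its underside

How it is judged:
By the outcome, as a careful person would: the job done as asked, in the order asked, and still so for the second after the job is handed in, with the robot touching nothing.
It also fails if it takes over 58 s, if anything falls off the work surface, if the arm or the gripper's body presses on something with over 40 N, if the wrist force passes 120 N, or if a joint passes its speed limit or range.

## Robot

A 6-joint arm with a two-finger parallel gripper is mounted at the origin on a cart in front of the work surface, level with it; the furniture and walls round the work are solid. World frame = base frame: x ahead of the robot, y to its left, z up, the work surface at z = 0. Lengths are in mm, angles in rad, forces in N, time in s.
With the tool pointing down it reaches from about 350 to 875 mm from the base axis. Payload 4.2 kg.
Tool frame: the origin (TCP) lies between the finger pads; the fingertips stand 11 mm ahead of it and the grasp point (between the pads) lies 8 mm behind it; z points along the fingers, y is the direction in which the jaws open and shut (so a half turn about z gives the same grasp; the last joint's range is limited). The gripper opens to 85 mm and grips with 20 to 120 N. Pads are 22 mm wide; open, the fingers measure 114 mm over their backs; the gripper's body (76 mm by 85 mm) begins 54 mm behind the grasp point. The pads swing forward as they close: fully open they stand 13 mm farther back than shut.
Start: joints at [1.444, 0.385, 0.008, 0, -1.194, -0.259], TCP at [235.155, 579.052, 242.312] pointing down, gripper open.
Joint ranges: [-3.14, 3.14], [-1.21, 2.06], [-1.07, 1.41], [-3.16, 2.05], [-2.99, -0.16], [-3.1, 3.1]. Speed limits (rad/s): [2.79, 2.79, 3.14, 3.14, 3.14, 3.14].

## Interface

Orientations are given as a unit quaternion [x, y, z, w].
In Python, from bench import * gives the robot as it stands.
- The arm moves only by the tool servo_tool, never from a script. Its argument "rows" is a list of rows, each a list of 7 numbers: the opening, from 0 (shut) to 1 (fully open), then the shift along the tool's x, y, z in cm, then the turn, a rotation vector about the tool's x, y, z in degrees. A call has 1 to 12 rows; each row shifts and turns the commanded pose from where the row before left it, along the tool's axes as they then stand; what a row does not reach is not made up. A row lasts 1/10 s, in which the tool goes at most 50 mm and 8.59 degrees, less where a joint would pass 70% of its speed; a pose out of reach is approached as far as the arm can. A call is refused whole if a number of a shift passes 5 or a number of a turn 8.59, either way. A call with a gripper value outside its range is refused whole. The fingers move at their own pace and stop on an object; the grip force is fixed at half the most. Time passes only in rows, so rows that do not move let the fingers close. It gives the time, the measured TCP pose, the force and the opening at its end, in the units of the state.
- read_state(): the state, without advancing time (a new reading comes with each control period).
- get_image(name): name is "scene" or "top"; returns a dict with "image" (400x640x3 uint8, red, green, blue), "mtx" (3x3 intrinsics, pixels), "k1" (the pictures are not rectified: a ray, as slopes to the right and down, at radius r is drawn at 1 + k1 r^2 times it, then the intrinsics apply), "extrinsics" (4x4, takes a point from camera to world coordinates). Camera axes: x right, y up, looking along -z (the intrinsics and any distortion apply to the point x, -y, -z); pixel columns grow to the right and rows downward; lengths in mm; the calibration is good to about 2 mm. A picture is of the moment at which its call begins. There is no depth.
- job_done(): hands the job in, once; it reports no verdict.
The state is a dict: "clock": time; "joints": joint angles; "joint_vel": joint speeds; "joint_efforts": joint torques, N m; "position": TCP position; "ee_rot": TCP orientation; "contact_force": force on the tool from outside, world axes, zero at the start; "wrist_torque": the same for the moment, N m; "gripper_width": finger opening in mm.
Only numpy, scipy, OpenCV 4.12 (cv2) and the standard library are available. Lean on these libraries where they do the work, as an engineer would, in place of code of your own. Each camera call takes 0.05 s, during which the arm holds its last target. There are 200 camera calls.

## Working session

There is one attempt and no reset: what is moved stays moved. The work goes in short steps, Python scripts to look and compute and a tool call to move; the robot and the scene stay as the last step left them, time stands still between calls to the robot, and variables do not carry over. Pictures are saved under pics/ and viewed, about 8 in all and at most 12, crops included, and the job is handed in when it is done.

Besides the shell and the picture viewer there is one more tool, called after ">>>" as name([rows], argument=value, ...), one row to a line, values as JSON. servo_tool: Moves the arm, as the interface text tells. Its arguments: {"type":"object","properties":{"rows":{"type":"array","items":{"type":"array","items":{"type":"number"}}}},"required":["rows"]}

```bash
mkdir -p pics; cat > h.py <<'E'
from bench import *
import numpy as np, cv2
from scipy.spatial.transform import Rotation as R
def snap(n,f):
    d=get_image(n); cv2.imwrite('pics/'+f,d['image'][:,:,::-1]); np.savez('pics/'+f+'.npz',**d); return d
def load(f): return dict(np.load('pics/'+f+'.npz'))
def proj(d,P):
    P=np.atleast_2d(P); E=d['extrinsics']; c=(P-E[:3,3])@E[:3,:3]
    u=np.c_[c[:,0]/-c[:,2],-c[:,1]/-c[:,2]]; r2=(u**2).sum(1,keepdims=True)
    u=u*(1+float(d['k1'])*r2); M=d['mtx']; return np.c_[M[0,0]*u[:,0]+M[0,2],M[1,1]*u[:,1]+M[1,2]]
def ray(d,p):
    M=d['mtx']; v=np.array([(p[0]-M[0,2])/M[0,0],(p[1]-M[1,2])/M[1,1]]); u=v.copy()
    for _ in range(20): u=v/(1+float(d['k1'])*(u@u))
    E=d['extrinsics']; return E[:3,3],E[:3,:3]@np.array([u[0],-u[1],-1])
def atz(d,p,z):
    o,v=ray(d,p); return o+v*(z-o[2])/v[2]
E
python3 - <<'E'
from h import *
for n in('scene','top'):
    d=snap(n,n+'1.png'); print(n,d['mtx'],d['k1'],d['extrinsics'].round(2))
print(read_state())
E
```

```text
scene [[376.98618635   0.         319.42438616]
 [  0.         376.98618635 200.72972668]
 [  0.           0.           1.        ]] -0.05702717513651335 [[ 5.2000e-01  4.9000e-01 -7.0000e-01 -9.5620e+01]
 [-8.5000e-01  3.1000e-01 -4.2000e-01 -4.0281e+02]
 [ 1.0000e-02  8.2000e-01  5.7000e-01  6.8603e+02]
 [ 0.0000e+00  0.0000e+00  0.0000e+00  1.0000e+00]]
top [[401.88890975   0.         318.20161107]
 [  0.         401.88890975 194.99052078]
 [  0.           0.           1.        ]] -0.05111166802234695 [[ 2.00000e-02  9.90000e-01 -1.50000e-01  3.94430e+02]
 [-1.00000e+00  2.00000e-02  2.00000e-02  2.57500e+01]
 [ 2.00000e-02  1.50000e-01  9.90000e-01  1.38301e+03]
 [ 0.00000e+00  0.00000e+00  0.00000e+00  1.00000e+00]]
{'clock': 0.1, 'joints': array([ 1.44360040e+00,  3.85510924e-01,  6.76878352e-03, -4.45020286e-04,
       -1.19396423e+00, -2.58580308e-01]), 'joint_vel': array([-2.56462541e-03, -2.87285154e-03,  2.66480889e-03,  2.52061118e-03,
        5.21947988e-05,  1.97746016e-03]), 'joint_efforts': array([-6.35890028e-04, -3.93319523e+01,  1.88931137e+01,  4.19796869e+00,
       -2.56531071e-03,  2.02495215e-06]), 'position': array([234.97952555, 578.62063565, 241.31303217]), 'ee_rot': array([ 9.81438488e-01, -1.91774709e-01, -1.43680986e-04,  9.66538273e-04]), 'contact_force': array([-0.10871056,  0.96115346, -0.2141155 ]), 'wrist_torque': array([ 0.00801669, -0.0222457 , -0.00869074]), 'gripper_width': 85.06981344475014}
```

View pics/scene1.png

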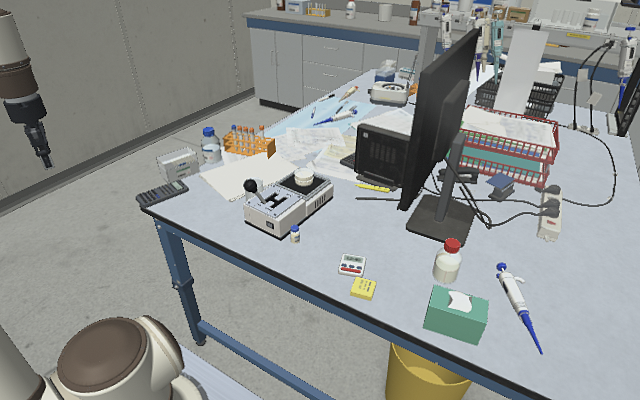

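View pics/top1.png

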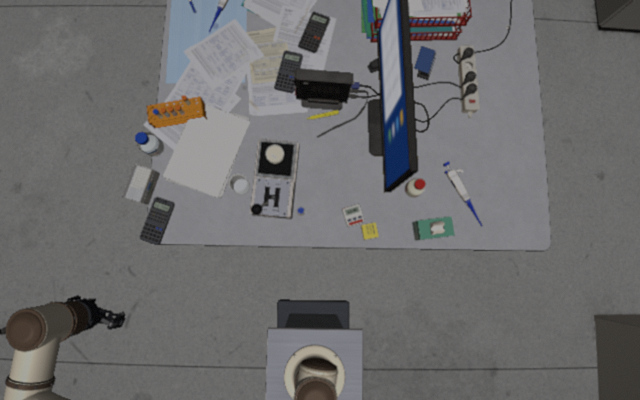

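The scene view shows the shaker around (285,205). In the top view the H gate is at about (272,196) and the black knob at about (256,209), so the stick is near left. I'll enlarge both.

```bash
python3 - <<'E'
from h import *
a=cv2.imread('pics/top1.png')[130:230,225:325]; b=cv2.imread('pics/scene1.png')[160:250,235:345]
a=cv2.resize(a,(500,500),interpolation=cv2.INTER_CUBIC)[:, :390];b=cv2.resize(b,None,fx=3.7,fy=3.7,interpolation=cv2.INTER_CUBIC)
o=np.zeros((500,390+b.shape[1],3),np.uint8);o[:,:390]=a;o[:b.shape[0],390:]=b;cv2.imwrite('pics/c1.png',o);print(o.shape)
E
```

```text
(500, 797, 3)
```

View pics/c1.png

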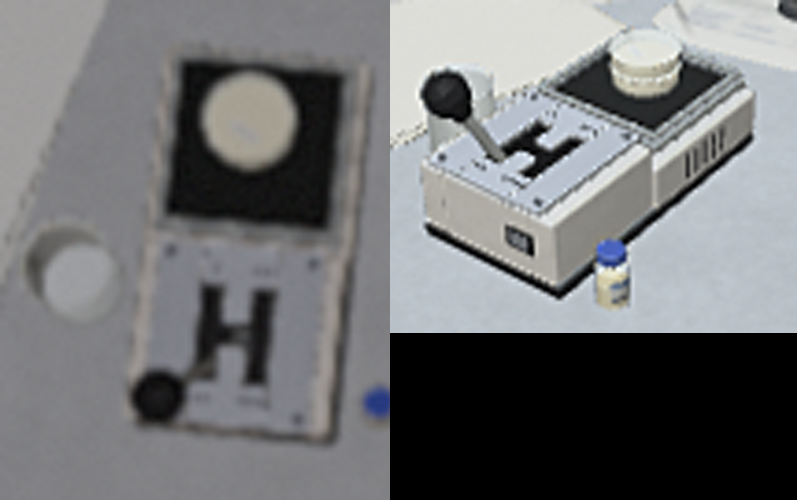

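The enlarged crop shows the H clearly, with its centre near crop (233,335) and the knob at crop (157,396). The stick is deep in second, near left. Now I'll fit the shaker pose.

```bash
python3 - <<'E'
from h import *
from scipy.optimize import least_squares
t=load('top1.png');s=load('scene1.png')
T=lambda p:(p[0]/5+225-.4,p[1]/5+130-.4)
S=lambda p:((p[0]-390)/3.7+235-.4,p[1]/3.7+160-.4)
# (shaker xyz, cam, pixel)
obs=[((32.5,17,80),t,T((211,287))),((32.5,-17,80),t,T((266,292))),((-32.5,-17,80),t,T((255,384))),((0,0,80),t,T((234,335))),
((-60,-70,80),t,T((328,435))),((-60,-70,80),s,S((551,224))),((0,0,80),s,S((537,155))),((32.5,-17,80),s,S((605,137))),((-60,-70,0),s,S((560,292))),((-60,70,80),s,S((424,165)))]
W=lambda q,P:np.r_[q[0]+np.cos(q[2])*P[0]-np.sin(q[2])*P[1],q[1]+np.sin(q[2])*P[0]+np.cos(q[2])*P[1],P[2]]
f=lambda q:np.concatenate([proj(c,W(q,P))[0]-p for P,c,p in obs])
r=least_squares(f,[550,80,-.1]);print(r.x,np.degrees(r.x[2]));print(f(r.x).reshape(-1,2).round(1))
kn=lambda a,g:np.array([130*np.sin(g),-130*np.sin(a)*np.cos(g),25+130*np.cos(a)*np.cos(g)])
g=lambda v:np.concatenate([proj(t,W(r.x,kn(*v)))[0]-T((157,396)),proj(s,W(r.x,kn(*v)))[0]-S((447,95))])
v=least_squares(g,[-.3,-.3]);print(v.x,g(v.x),W(r.x,kn(*v.x)))
for n,c,p,z in(('petri',t,T((250,121)),99),('beaker',t,T((80,282)),76),('vial',t,T((378,403)),50)):print(n,atz(c,p,z))
yaw=r.x[2]
for n,P in(('knob2',kn(-.3,-.42)),('knob0',kn(-.3,0)),('knobR',kn(.3,0)),('knob3',kn(.3,.42))):print(n,P.round(),W(r.x,P).round(1))
E
```

```text
[ 5.82983530e+02  1.48634822e+02 -1.00116713e-01] -5.736265134616848
[[ 1.6 -1.3]
 [ 0.9 -1. ]
 [ 0.5  0.1]
 [ 0.8 -0.5]
 [ 0.9  0.2]
 [ 1.2 -0.6]
 [ 0.8 -1.8]
 [-5.4  0. ]
 [ 0.3  4.1]
 [-1.7 -3.5]]
[-0.33057271 -0.41198628] [-0.01398041 -0.46654353  0.03039693  0.53537133] [535.05285943 192.30953723 137.67284541]
petri [720.35181368 143.99525857  99.        ]
beaker [614.8558502  254.15743618  76.        ]
vial [541.77757139  56.72900443  50.        ]
knob2 [-53.  35. 138.] [533.7 188.8 138.4]
knob0 [  0.  38. 149.] [586.8 186.9 149.2]
knobR [  0. -38. 149.] [579.1 110.4 149.2]
knob3 [ 53. -35. 138.] [632.2 108.4 138.4]
```

```bash
cat >> h.py <<'E'
import os
W=lambda q,P:np.r_[q[0]+np.cos(q[2])*P[0]-np.sin(q[2])*P[1],q[1]+np.sin(q[2])*P[0]+np.cos(q[2])*P[1],P[2]]
kn=lambda a,g:np.array([130*np.sin(g),-130*np.sin(a)*np.cos(g),25+130*np.cos(a)*np.cos(g)])
Q=np.load('q.npy') if os.path.exists('q.npy') else None
def sh(P): # world->shaker
    c,s=np.cos(Q[2]),np.sin(Q[2]);d=np.array(P)-[Q[0],Q[1],0];return np.r_[c*d[0]+s*d[1],-s*d[0]+c*d[1],d[2]]
def rel(P,st=None): # shift in tool axes (cm) to shaker-frame point P for the TCP
    st=st or read_state(); return R.from_quat(st['ee_rot']).inv().apply(W(Q,P)-st['position'])/10
E
python3 - <<'E'
from h import *
from scipy.optimize import least_squares
t=load('top1.png');s=load('scene1.png')
T=lambda p:(p[0]/5+225-.4,p[1]/5+130-.4)
S=lambda p:((p[0]-390)/3.7+235-.4,p[1]/3.7+160-.4)
obs=[((32.5,17,80),t,T((211,287))),((32.5,-17,80),t,T((266,292))),((-32.5,-17,80),t,T((255,384))),((0,0,80),t,T((234,335))),
((-60,-70,80),t,T((328,435))),((-60,-70,80),s,S((551,224))),((0,0,80),s,S((537,155))),((67,-70,80),s,S((655,150)))]
kp=[(t,T((157,396))),(s,S((447,95)))]
f=lambda q:np.concatenate([proj(c,W(q,P))[0]-p for P,c,p in obs]+[proj(c,W(q,kn(-.3,q[3])))[0]-p for c,p in kp])
r=least_squares(f,[550,80,-.1,-.4],loss='soft_l1');print(r.x);print(f(r.x).reshape(-1,2).round(1))
np.save('q.npy',r.x[:3])
import h;h.Q=r.x[:3]
print(h.rel((-105,35,200)),W(h.Q,(-105,35,200)))
st=read_state();D=R.from_matrix(np.c_[[np.cos(Q0:=r.x[2]),np.sin(Q0),0],[np.sin(Q0),-np.cos(Q0),0],[0,0,-1]])
print((R.from_quat(st['ee_rot']).inv()*D).as_rotvec(degrees=True))
E
```

```text
[579.75231587 151.51010038 -18.93842536  31.02742252]
[[ 0.6 -0.3]
 [-0.1 -0.1]
 [-0.3  1. ]
 [-0.1  0.4]
 [ 0.2  1. ]
 [ 0.  -0.4]
 [-0.7 -1.5]
 [ 1.8 -2.4]
 [ 0.2 -0.2]
 [-0.   0.1]]
[36.95407164 26.30989122  4.18595348] [478.27301391 195.690993   200.        ]
[ 1.11789794e-01  1.15710374e-02 -1.70209064e+01]
```

>>> servo_tool([
  [0, 0, 0, 0, 0, 0, -8.5],
  [0, 0, 0, 0, 0, 0, -8.5],
  [0, 2.76, 3.6, 0.4, 0, 0, 0],
  [0, 2.76, 3.6, 0.4, 0, 0, 0],
  [0, 2.76, 3.6, 0.4, 0, 0, 0],
  [0, 2.76, 3.6, 0.4, 0, 0, 0],
  [0, 2.76, 3.6, 0.4, 0, 0, 0],
  [0, 2.76, 3.6, 0.4, 0, 0, 0],
  [0, 2.76, 3.6, 0.4, 0, 0, 0],
  [0, 2.76, 3.6, 0.4, 0, 0, 0],
  [0, 2.76, 3.6, 0.4, 0, 0, 0],
  [0, 2.76, 3.6, 0.4, 0, 0, 0],
])

```text
clock: 1.3
position: [478.5, 194.2, 202.0]
ee_rot: [0.999, -0.044, -0.0, 0.0]
contact_force: [0.0, 1.3, 0.3]
gripper_width: -0.1
```

>>> servo_tool([
  [0, 0, 0, 0, 0, 0, 0],
  [0, 0, 0, 0, 0, 0, 0],
  [0, 0, 0, 0, 0, 0, 0],
])

```text
clock: 1.6
position: [477.8, 196.4, 202.2]
ee_rot: [0.999, -0.044, -0.0, -0.0]
contact_force: [-0.5, 0.5, -0.6]
gripper_width: -0.2
```

```bash
python3 - <<'E'
from h import *
Q[2]=(Q[2]+np.pi)%(2*np.pi)-np.pi; np.save('q.npy',Q)
st=read_state();print(Q,st['clock'],st['position'],sh(st['position']),st['gripper_width'],st['contact_force'],rel((-100,35,136)),R.from_quat(st['ee_rot']).as_matrix().round(3))
d=snap('scene','s2.png');e=snap('top','t2.png')
a=e['image'][130:250,215:315];b=d['image'][120:250,210:345]
a=cv2.resize(a,(400,480),interpolation=2);b=cv2.resize(b,None,fx=2.9,fy=2.9,interpolation=2)
o=np.zeros((480,400+b.shape[1],3),np.uint8);o[:,:400]=a;o[:b.shape[0],400:]=b;cv2.imwrite('pics/c2.png',o[:,:,::-1]);print(o.shape)
E
```

```text
[ 5.79752316e+02  1.51510100e+02 -8.88694349e-02] 1.6 [477.76493047 196.37132297 202.21516886] [-105.56645938   35.63255151  202.21516886] -0.22332804667394343 [-0.53646735  0.48776237 -0.6302332 ] [0.55777987 0.06343518 6.62141974] [[ 0.996 -0.088 -0.   ]
 [-0.088 -0.996  0.   ]
 [-0.     0.    -1.   ]]
(480, 792, 3)
```

View pics/c2.png

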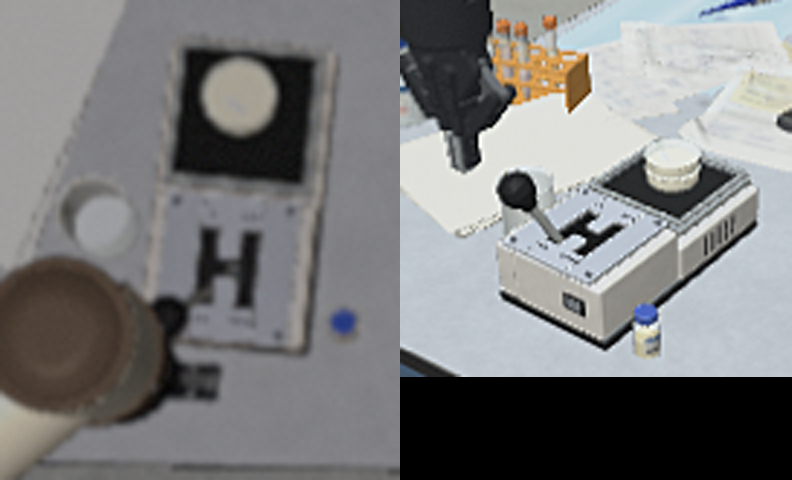

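The gripper is closed, behind and left of the knob, in line with the left limb, and clear of everything. Next I'll lower it and push the stick forward to the crossbar.

>>> servo_tool([
  [0, 0, 0, 2.2, 0, 0, 0],
  [0, 0, 0, 2.2, 0, 0, 0],
  [0, 0, 0, 2.2, 0, 0, 0],
  [0, 0, 0, 0, 0, 0, 0],
  [0, 1, 0, 0, 0, 0, 0],
  [0, 1, 0, 0, 0, 0, 0],
  [0, 0.5, 0, 0, 0, 0, 0],
  [0, 0.5, 0, 0, 0, 0, 0],
  [0, 0.5, 0, 0, 0, 0, 0],
  [0, 0, 0, 0, 0, 0, 0],
])

```text
clock: 2.7
position: [513.3, 192.7, 136.5]
ee_rot: [0.999, -0.045, 0.0, -0.0]
contact_force: [-1.7, 1.0, 1.6]
gripper_width: -0.1
```

>>> servo_tool([
  [0, 0.4, 0, 0, 0, 0, 0],
  [0, 0.4, 0, 0, 0, 0, 0],
  [0, 0.4, 0, 0, 0, 0, 0],
  [0, 0.4, 0, 0, 0, 0, 0],
  [0, 0.4, 0, 0, 0, 0, 0],
  [0, 0.4, 0, 0, 0, 0, 0],
  [0, 0.4, 0, 0, 0, 0, 0],
  [0, 0, 0, 0, 0, 0, 0],
  [0, 0, 0, 0, 0, 0, 0],
])

```text
clock: 3.6
position: [541.2, 190.3, 136.2]
ee_rot: [0.999, -0.045, 0.0, -0.0]
contact_force: [-0.9, 0.2, 0.4]
gripper_width: 0.2
```

```bash
python3 - <<'E'
from h import *
st=read_state();print(sh(st['position']),st['contact_force'])
d=snap('scene','s3.png');e=snap('top','t3.png')
a=e['image'][130:250,215:315];b=d['image'][120:250,210:345]
a=cv2.resize(a,(400,480),interpolation=2);b=cv2.resize(b,None,fx=2.9,fy=2.9,interpolation=2)
o=np.zeros((480,400+b.shape[1],3),np.uint8);o[:,:400]=a;o[:b.shape[0],400:]=b;cv2.imwrite('pics/c3.png',o[:,:,::-1])
E
```

```text
[-41.87194293  35.1844232  136.20400375] [-0.87218402  0.22411449  0.41388795]
```

View pics/c3.png

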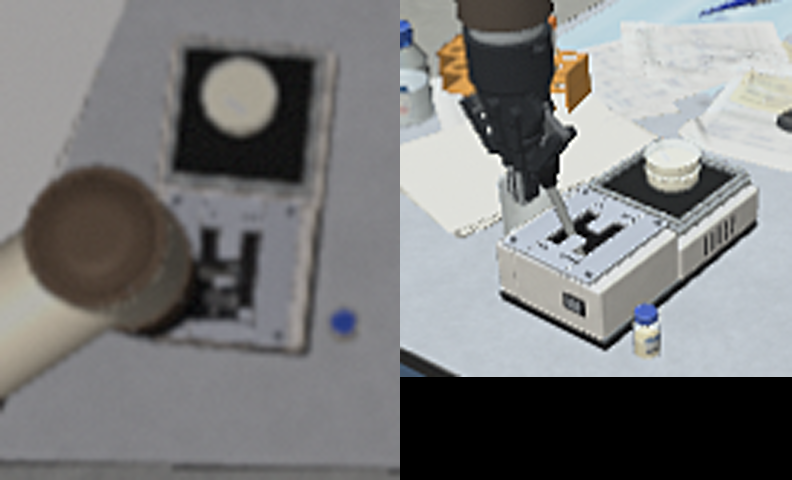

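The stick is following the finger and is approaching the crossbar. I'll go 12 mm further, then back off and check from a close crop.

>>> servo_tool([
  [0, 0.4, 0, 0, 0, 0, 0],
  [0, 0.4, 0, 0, 0, 0, 0],
  [0, 0.4, 0, 0, 0, 0, 0],
  [0, 0, 0, 0, 0, 0, 0],
  [0, 0, 0, 0, 0, 0, 0],
])

```text
clock: 4.2
position: [553.1, 189.2, 136.2]
ee_rot: [0.999, -0.045, 0.0, -0.0]
contact_force: [-0.3, 1.7, 0.6]
gripper_width: -0.1
```

>>> servo_tool([
  [0, -2, 0, 0, 0, 0, 0],
  [0, -4, 0, 0, 0, 0, 0],
  [0, 0, 0, -3.5, 0, 0, 0],
  [0, 0, 0, -3.5, 0, 0, 0],
  [0, 0, -3, 0, 0, 0, 0],
  [0, 0, -3, 0, 0, 0, 0],
  [0, 0, 0, 0, 0, 0, 0],
  [0, 0, 0, 0, 0, 0, 0],
])

```text
clock: 5.0
position: [498.3, 254.6, 206.0]
ee_rot: [0.999, -0.044, 0.0, 0.0]
contact_force: [0.7, 0.3, -0.8]
gripper_width: 0.4
```

```bash
python3 - <<'E'
from h import *
st=read_state();print(sh(st['position']),st['contact_force'])
d=snap('scene','s4.png');e=snap('top','t4.png')
a=e['image'][150:235,225:310];b=d['image'][160:240,235:320]
a=cv2.resize(a,(400,400),interpolation=2);b=cv2.resize(b,(400,376),interpolation=2)
o=np.zeros((400,800,3),np.uint8);o[:,:400]=a;o[:376,400:]=b;cv2.imwrite('pics/c4.png',o[:,:,::-1])
for f in(-.1,-.05,0,.05,.1):
    P=W(Q,kn(-.3,f));print(f,((proj(e,P)[0]-[225,150]+.5)*400/85).round(),((proj(d,P)[0]-[235,160]+.5)*400/85+[400,0]).round())
E
```

```text
[-90.24554264  95.44420432 205.96988974] [ 0.70166155  0.30163917 -0.80749375]
-0.1 [151. 222.] [513.  81.]
-0.05 [152. 212.] [520.  75.]
0 [153. 202.] [528.  71.]
0.05 [154. 193.] [536.  66.]
0.1 [156. 183.] [544.  63.]
```

View pics/c4.png

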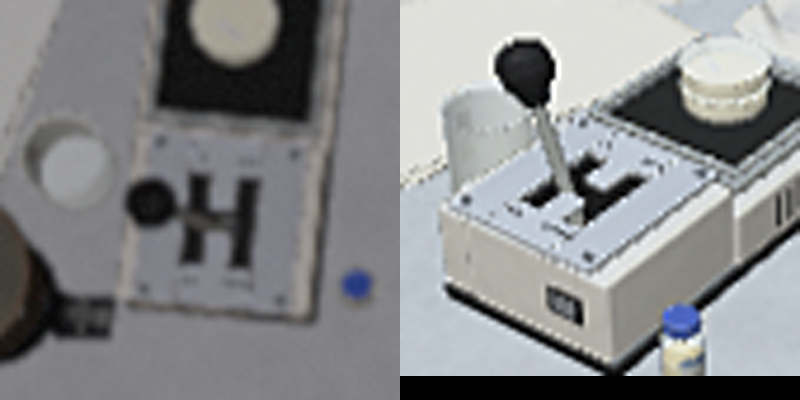

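The knob is at (151,203) in the top view and (526,73) in the scene view. Both match f≈0 in the left limb, so the stick is level with the crossbar. Next I'll push from the left across to the right.

>>> servo_tool([
  [0, 4.5, 0, 0, 0, 0, 0],
  [0, 4.5, 0, 0, 0, 0, 0],
  [0, 0, 0, 3.3, 0, 0, 0],
  [0, 0, 0, 3.3, 0, 0, 0],
  [0, 0, 1, 0, 0, 0, 0],
  [0, 0, 0.6, 0, 0, 0, 0],
  [0, 0, 0.5, 0, 0, 0, 0],
  [0, 0, 0.5, 0, 0, 0, 0],
  [0, 0, 0.5, 0, 0, 0, 0],
  [0, 0, 0.5, 0, 0, 0, 0],
  [0, 0, 0.5, 0, 0, 0, 0],
  [0, 0, 0, 0, 0, 0, 0],
])

```text
clock: 6.3
position: [584.5, 205.1, 140.8]
ee_rot: [0.999, -0.045, 0.0, -0.0]
contact_force: [1.6, 2.0, 0.7]
gripper_width: -0.0
```

>>> servo_tool([
  [0, 0, 0.5, 0, 0, 0, 0],
  [0, 0, 0.5, 0, 0, 0, 0],
  [0, 0, 0.5, 0, 0, 0, 0],
  [0, 0, 0.5, 0, 0, 0, 0],
  [0, 0, 0.5, 0, 0, 0, 0],
  [0, 0, 0.5, 0, 0, 0, 0],
  [0, 0, 0, 0, 0, 0, 0],
])

```text
clock: 7.0
position: [581.3, 174.6, 140.1]
ee_rot: [0.999, -0.045, -0.0, 0.0]
contact_force: [0.7, 0.6, 1.2]
gripper_width: -0.1
```

```bash
python3 -c "
from h import *
st=read_state();print(sh(st['position']),st['contact_force'])"
```

```text
[ -0.50511113  23.09938112 140.11349922] [0.67386706 0.63970291 1.24766842]
```

>>> servo_tool([
  [0, 0, 0.5, 0, 0, 0, 0],
  [0, 0, 0.5, 0, 0, 0, 0],
  [0, 0, 0.5, 0, 0, 0, 0],
  [0, 0, 0.4, 0, 0, 0, 0],
  [0, 0, 0.3, 0, 0, 0, 0],
  [0, 0, 0, 0, 0, 0, 0],
])

```text
clock: 7.6
position: [579.2, 153.0, 139.8]
ee_rot: [0.999, -0.045, -0.001, 0.0]
contact_force: [0.1, 1.1, -0.2]
gripper_width: 0.2
```

>>> servo_tool([
  [0, 0, 0.2, 0, 0, 0, 0],
  [0, 0, 0.2, 0, 0, 0, 0],
  [0, 0, 0, 0, 0, 0, 0],
])

```text
clock: 7.9
position: [578.9, 149.5, 140.0]
ee_rot: [0.999, -0.045, -0.001, 0.0]
contact_force: [0.8, 1.8, -0.6]
gripper_width: -0.2
```

```bash
python3 - <<'E'
from h import *
st=read_state();print(sh(st['position']),st['contact_force'])
d=snap('scene','s5.png');e=snap('top','t5.png')
a=e['image'][150:235,225:310];b=d['image'][145:240,225:326]
a=cv2.resize(a,(400,400),interpolation=2);b=cv2.resize(b,(400,376),interpolation=2)
o=np.zeros((400,800,3),np.uint8);o[:,:400]=a;o[:376,400:]=b;cv2.imwrite('pics/c5.png',o[:,:,::-1])
for f in(.1,.2,.3):
    P=W(Q,kn(f,0));print(f,((proj(d,P)[0]-[225,145]+.5)*3.96+[400,0]).round())
E
```

```text
[ -0.63482677  -2.0898685  139.99778669] [ 0.79885737  1.82861452 -0.60737775]
0.1 [602. 136.]
0.2 [617. 145.]
0.3 [631. 155.]
```

View pics/c5.png

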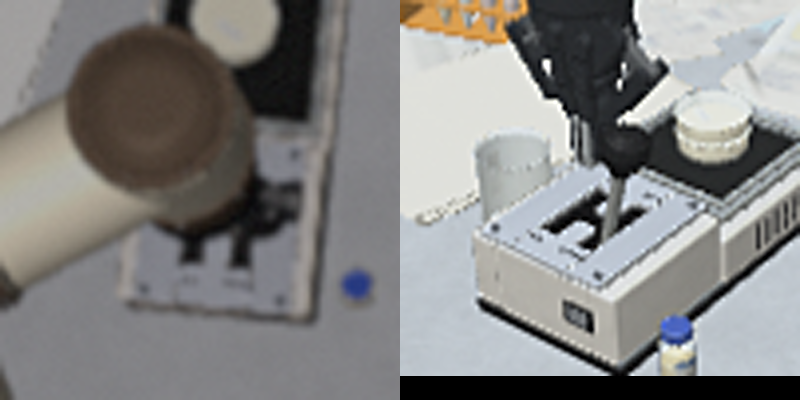

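The knob is at about (629,152), which corresponds to a≈0.28. I'll nudge it another 2 mm, then go round behind it.

>>> servo_tool([
  [0, 0, 0.2, 0, 0, 0, 0],
  [0, 0, 0, 0, 0, 0, 0],
  [0, 0, -1.5, 0, 0, 0, 0],
  [0, 0, 0, -3.5, 0, 0, 0],
  [0, 0, 0, -3.5, 0, 0, 0],
  [0, -4.8, 0, 0, 0, 0, 0],
  [0, 0, 4.7, 0, 0, 0, 0],
  [0, 0, 0, 0, 0, 0, 0],
  [0, 0, 0, 3.6, 0, 0, 0],
  [0, 0, 0, 3.6, 0, 0, 0],
  [0, 0, 0, 0, 0, 0, 0],
])

```text
clock: 9.1
position: [525.7, 119.0, 134.1]
ee_rot: [0.999, -0.045, -0.005, 0.002]
contact_force: [-1.1, -0.3, 0.1]
gripper_width: 0.0
```

```bash
python3 -c "
from h import *
st=read_state();print(sh(st['position']),st['contact_force'])"
```

```text
[-50.95790865 -37.18764803 134.09153856] [-1.10731078 -0.34946442  0.14606406]
```

>>> servo_tool([
  [0, 1, 0, 0, 0, 0, 0],
  [0, 0.5, 0, 0, 0, 0, 0],
  [0, 0.5, 0, 0, 0, 0, 0],
  [0, 0.5, 0, 0, 0, 0, 0],
  [0, 0.5, 0, 0, 0, 0, 0],
  [0, 0.5, 0, 0, 0, 0, 0],
  [0, 0.5, 0, 0, 0, 0, 0],
  [0, 0.5, 0, 0, 0, 0, 0],
  [0, 0, 0, 0, 0, 0, 0],
])

```text
clock: 10.0
position: [574.1, 116.1, 138.2]
ee_rot: [0.999, -0.045, 0.0, -0.0]
contact_force: [-0.2, 0.1, 0.1]
gripper_width: 0.1
```

>>> servo_tool([
  [0, 0.5, 0, 0, 0, 0, 0],
  [0, 0.5, 0, 0, 0, 0, 0],
  [0, 0.4, 0, 0, 0, 0, 0],
  [0, 0.4, 0, 0, 0, 0, 0],
  [0, 0, 0, 0, 0, 0, 0],
])

```text
clock: 10.5
position: [591.6, 114.3, 137.8]
ee_rot: [0.999, -0.045, -0.0, 0.0]
contact_force: [-2.2, -0.1, -1.3]
gripper_width: -0.0
```

```bash
python3 -c "
from h import *
st=read_state();print(sh(st['position']),st['contact_force'])"
```

```text
[ 15.07471117 -36.0432267  137.84580989] [-2.20280377 -0.0846566  -1.31794096]
```

Roughly 9 mm to go. I'll continue in small steps and watch for the stop.

>>> servo_tool([
  [0, 0.3, 0, 0, 0, 0, 0],
  [0, 0.3, 0, 0, 0, 0, 0],
  [0, 0, 0, 0, 0, 0, 0],
  [0, 0, 0, 0, 0, 0, 0],
])

```text
clock: 10.9
position: [597.5, 113.8, 138.4]
ee_rot: [0.999, -0.045, 0.0, 0.0]
contact_force: [-3.3, 1.1, -1.6]
gripper_width: 0.3
```

>>> servo_tool([
  [0, 0.2, 0, 0, 0, 0, 0],
  [0, 0, 0, 0, 0, 0, 0],
  [0, 0, 0, 0, 0, 0, 0],
])

```text
clock: 11.2
position: [599.2, 113.8, 138.3]
ee_rot: [0.999, -0.045, -0.0, 0.0]
contact_force: [-3.1, -0.6, -2.0]
gripper_width: -0.1
```

>>> servo_tool([
  [0, 0.1, 0, 0, 0, 0, 0],
  [0, 0, 0, 0, 0, 0, 0],
  [0, 0, 0, 0, 0, 0, 0],
])

```text
clock: 11.5
position: [600.1, 113.7, 138.2]
ee_rot: [0.999, -0.045, -0.0, 0.0]
contact_force: [-2.4, -0.2, -1.3]
gripper_width: -0.1
```

```bash
python3 - <<'E'
from h import *
st=read_state();print(sh(st['position']),st['contact_force'])
d=snap('scene','s6.png')
b=cv2.resize(d['image'][125:240,225:365],None,fx=5,fy=5,interpolation=2);cv2.imwrite('pics/c6.png',b[:,:,::-1])
for f in(.3,.35,.38,.42):
    P=W(Q,kn(.3,f));print(f,((proj(d,P)[0]-[225,125]+.5)*5).round())
E
```

```text
[ 23.62011154 -35.84244875 138.22940752] [-2.44984624 -0.19843301 -1.34889421]
0.3 [336. 273.]
0.35 [343. 271.]
0.38 [346. 270.]
0.42 [351. 269.]
```

View pics/c6.png

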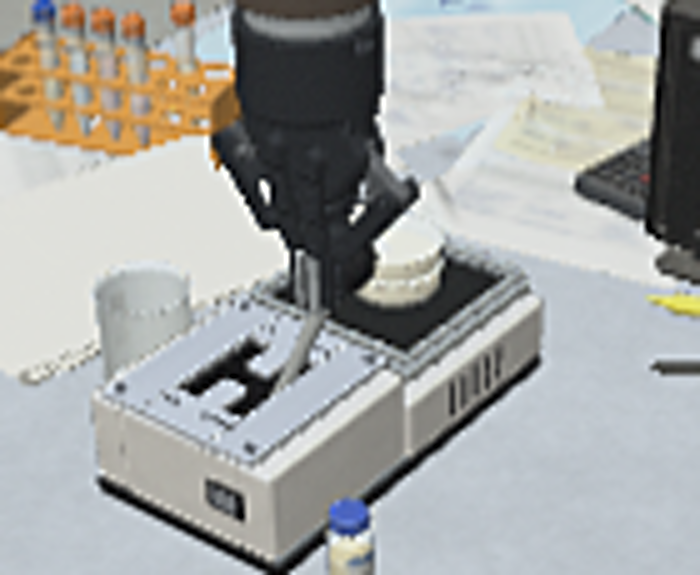

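The stem leans forward in the far right slot. The force is still only friction, so the stop hasn't been reached yet. I'll keep going in 1 mm steps.

>>> servo_tool([
  [0, 0.1, 0, 0, 0, 0, 0],
  [0, 0.1, 0, 0, 0, 0, 0],
  [0, 0, 0, 0, 0, 0, 0],
])

```text
clock: 11.85
position: [602.3, 113.6, 138.3]
ee_rot: [0.999, -0.045, 0.0, -0.0]
contact_force: [-4.6, 1.0, -2.4]
gripper_width: 0.1
```

>>> servo_tool([
  [0, 0.1, 0, 0, 0, 0, 0],
  [0, 0, 0, 0, 0, 0, 0],
])

```text
clock: 12.05
position: [603.4, 113.5, 138.3]
ee_rot: [0.999, -0.045, 0.0, -0.0]
contact_force: [-3.1, 0.6, -2.0]
gripper_width: -0.0
```

>>> servo_tool([
  [0, 0.1, 0, 0, 0, 0, 0],
  [0, 0.1, 0, 0, 0, 0, 0],
  [0, 0, 0, 0, 0, 0, 0],
])

```text
clock: 12.35
position: [604.7, 113.4, 138.0]
ee_rot: [0.999, -0.045, -0.001, 0.0]
contact_force: [-5.0, 1.4, -1.7]
gripper_width: -0.1
```

>>> servo_tool([
  [0, 0.1, 0, 0, 0, 0, 0],
  [0, 0, 0, 0, 0, 0, 0],
])

```text
clock: 12.55
position: [605.2, 113.3, 137.9]
ee_rot: [0.999, -0.045, -0.001, 0.0]
contact_force: [-6.6, 1.5, -2.0]
gripper_width: -0.1
```

>>> servo_tool([
  [0, 0.1, 0, 0, 0, 0, 0],
  [0, 0, 0, 0, 0, 0, 0],
])

```text
clock: 12.75
position: [605.6, 113.2, 137.8]
ee_rot: [0.999, -0.045, -0.002, 0.0]
contact_force: [-7.1, 3.3, -1.2]
gripper_width: 0.4
```

>>> servo_tool([
  [0, 0.1, 0, 0, 0, 0, 0],
  [0, 0, 0, 0, 0, 0, 0],
  [0, 0, 0, 0, 0, 0, 0],
])

```text
clock: 13.05
position: [606.1, 113.1, 137.7]
ee_rot: [0.999, -0.045, -0.002, 0.0]
contact_force: [-7.7, 3.1, -0.7]
gripper_width: 0.1
```

The force climbs and the tool now lags the command, so the stick is at its stop. I'll give one last light press of 2 mm, then retreat and look.

>>> servo_tool([
  [0, 0.2, 0, 0, 0, 0, 0],
  [0, 0, 0, 0, 0, 0, 0],
  [0, 0, 0, 0, 0, 0, 0],
])

```text
clock: 13.35
position: [606.9, 112.8, 137.3]
ee_rot: [0.999, -0.045, -0.004, 0.001]
contact_force: [-10.4, 3.3, 0.3]
gripper_width: 0.1
```

>>> servo_tool([
  [0, -1, 0, 0, 0, 0, 0],
  [0, -4, 0, 0, 0, 0, 0],
  [0, -4, 0, 0, 0, 0, 0],
  [0, 0, 0, -4, 0, 0, 0],
  [0, 0, 0, -4, 0, 0, 0],
  [0, -2, -4, 0, 0, 0, 0],
  [0, -2, -4, 0, 0, 0, 0],
  [0, -2, -4, 0, 0, 0, 0],
  [0, -2, -4, 0, 0, 0, 0],
  [0, 0, 0, 0, 0, 0, 0],
  [0, 0, 0, 0, 0, 0, 0],
])

```text
clock: 14.45
position: [456.1, 289.1, 219.7]
ee_rot: [0.999, -0.043, 0.002, -0.002]
contact_force: [-0.4, -0.2, 0.5]
gripper_width: -0.3
```

```bash
python3 - <<'E'
from h import *
st=read_state();print(st['clock'],sh(st['position']),st['contact_force'])
d=snap('scene','s7.png');e=snap('top','t7.png')
a=e['image'][135:235,225:325];b=d['image'][145:245,240:340]
a=cv2.resize(a,(400,400),interpolation=2);b=cv2.resize(b,(400,400),interpolation=2)
cv2.imwrite('pics/c7.png',np.hstack([a,b])[:,:,::-1])
for f in(.34,.38,.42):
    P=W(Q,kn(.3,f));print(f,((proj(e,P)[0]-[225,135]+.5)*4).round(),((proj(d,P)[0]-[240,145]+.5)*4+[400,0]).round())
E
```

```text
14.45 [-135.40456897  126.0599322   219.73202156] [-0.36137596 -0.17105199  0.52809415]
0.34 [233. 189.] [613. 137.]
0.38 [233. 184.] [617. 136.]
0.42 [233. 178.] [621. 135.]
```

View pics/c7.png

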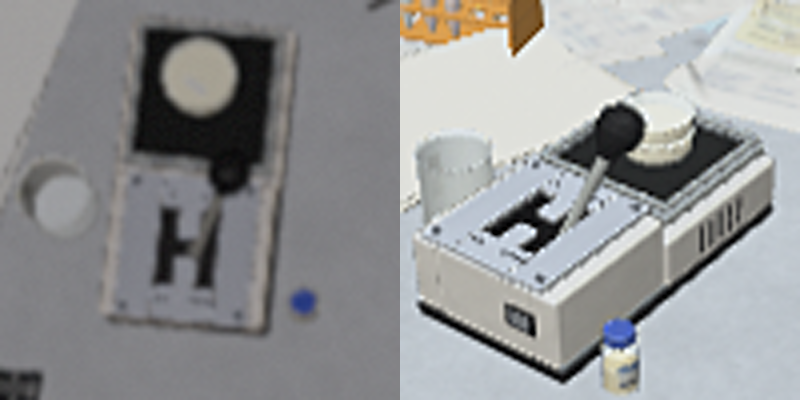

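The knob is at (229,171) in the top view and (619,130) in the scene view, which agrees with being fully home at f≈0.42. The glassware hasn't moved, so I'm handing in.

```bash
python3 -c "
from bench import *
print(job_done())"
```

```text
the job is handed in; nothing more can be done
None
```

The shaker is in third and the job is handed in. With the closed fingers I pushed the stick forward from the near-left slot to the crossbar, across to the right, then forward into the far right slot.

- **Fully home:** At the end the tool lagged the commanded motion and the force rose from about 3 N of friction to about 10 N. I took that as the stop.
- **Last pictures:** With the arm clear, the top view put the knob slightly past the expected position for 0.42 rad, and the scene view put it at about 0.40–0.42. Both are within a few mm of calibration error, so they agree with fully home.
- **Surroundings:** The petri stack, beaker and vial look unmoved. I did not check the timer and acid bottle in the final crops, but the arm stayed well away from them.
- **Limits:** The clock stood at about 14.5 s, and the readings showed about 11 N at most at the wrist. The robot was touching nothing at hand-in.

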